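Pack the die-clamp kit tray

TASK

Pack the clamp kit into the open metal tray: the stepped T-block and the short stubby screwdriver, with the screwdriver lying lengthways in the tray. Both must lie flat on the tray's floor, the same way up as they lie on the worktop now, neither on the rim nor on top of the other, and be let go.

Things in the scene. Friction and masses are not known exactly. Their poses are not given: they have to be found in the camera images.
- kit_tray: Open, low, plain grey metal tray fixed to the worktop, outside 170 x 114 mm, 25 mm high; inside 160 x 104 mm, walls 5 mm (the rounded rim bead is 6 mm), floor 5 mm thick. Origin at the centre of its underside, on the worktop; x runs along its length, y across, z up. It is empty at the start; the two things fit into it end to end with about 30 mm of its length to spare.
- t_block: T-block of the die clamp: dark olive painted steel block with a step, 40 mm along x, 44 mm along y, 24 mm high, 0.15 kg, a dark hole in its top. Origin at the centre of its underside, z up. It lies on its wide base. The lower 10 mm are the full 40 mm wide along x, above that it is a 21 mm wide ridge running along y (treat the stepped sides as slopes, not to be gripped); its two end faces, at y = -22 and +22 mm, are flat and upright: grip it across these (44 mm).
- stubby_driver: Short stubby screwdriver lying on the worktop, 35 mm wide (x), 85 mm long (y), 33 mm high, about 0.09 kg. Origin on the worktop under the middle of its length; the blade points to -y, the fat dark ball handle is at +y: it runs from y = -11 to y = +39 mm, so its middle is 14 mm from the origin towards +y; grip it there, across x (30 mm between the gripping faces).
Not all that is in view belongs to the job. What is shaped like the t_block but orange or yellow is not meant.

How it is judged:
By the outcome, as a careful person would: the job done as asked, in the order asked, and still so for the second after the job is handed in, with the robot touching nothing.
It also fails if it takes over 51 s, if anything falls off the work surface, if the arm or the gripper's body presses on something with over 40 N, if the wrist force passes 120 N, or if a joint passes its speed limit or range.

ROBOT

A 7-joint arm with a two-finger parallel gripper is mounted at the origin on a cart in front of the work surface, level with it; the furniture and walls round the work are solid. World frame = base frame: x ahead of the robot, y to its left, z up, the work surface at z = 0. Lengths are in m, angles in rad, forces in N, time in s.
With the tool pointing down it reaches from about 0.375 to 0.925 m from the base axis. Payload 3.1 kg.
Tool frame: the origin (TCP) lies on the mounting face of the last link; the fingertips stand 173 mm ahead of it and the grasp point (between the pads) lies 155 mm ahead of it; z points along the fingers, y is the direction in which the jaws open and shut (so a half turn about z gives the same grasp; the last joint's range is limited). The gripper opens to 85 mm and grips with 20 to 120 N. Pads are 22 mm wide; open, the fingers measure 114 mm over their backs; the gripper's body (76 mm by 85 mm) begins 54 mm behind the grasp point. The pads swing forward as they close: fully open they stand 13 mm farther back than shut.
Start: joints at [-1.221, 0.383, 0.044, 1.598, -0.018, 1.161, -0.05], TCP at [0.281, 0.586, 0.405] pointing down, gripper open.
Joint ranges: [-2.61, 2.61], [-0.41, 2.15], [-1.48, 1.57], [0, 2.5], [-1.57, 4.71], [0.05, 1.97], [-2.85, 2.85]. Speed limits (rad/s): [2.79, 2.79, 3.14, 3.14, 3.14, 3.14, 3.14].

INTERFACE

Orientations are given as a unit quaternion [x, y, z, w].
In Python, from bench import bot gives the robot as it stands.
- The arm moves only by the tool arm_command, never from a script. Its argument "commands" is a list of rows, each a list of 7 numbers: the shift along the world's x, y, z as a fraction of full scale, then the turn, a rotation vector about the world's x, y, z as a fraction of full scale, then the opening, from 0 (shut) to 1 (fully open). A call has 1 to 20 rows; each row is the pose to reach, as a shift and turn from the pose commanded when the call began; what a row does not reach only later rows make up. Full scale, the value 1, is 0.15 m for a shift and 120 degrees for a turn. A row lasts 1/8 s, in which the tool goes at most 62.5 mm and 10.7 degrees, less where a joint would pass 70% of its speed; a pose out of reach is approached as far as the arm can. A call with a number of a shift or a turn outside -1 to 1 is refused whole. A call with a gripper value outside its range is refused whole. The fingers move at their own pace and stop on an object; "newtons" is the grip in N (left out, the last holds). Time passes only in rows, so rows that repeat a pose let the fingers close. It gives the time, the measured TCP pose, the force and the opening at its end, in the units of the state.
- bot.get_state(): the state, without advancing time (a new reading comes with each control period).
- bot.snapshot(name): name is "scene" or "top" or "wrist"; returns a dict with "color" (420x560x3 uint8, red, green, blue), "depth" (420x560 float32, m along the optical axis (not along the pixel's ray), 0 where there is no reading), "fx", "fy", "cx", "cy" (pixels), "dist" ([k1, k2, p1, p2, k3] as OpenCV has them; the pictures are not rectified), "xyz" and "attitude" of the camera in the world. Camera axes: x right, y down, z forward; pixel columns grow to the right and rows downward; lengths in m; the calibration is good to about 2 mm. A picture is of the moment at which its call begins.
- bot.hand_in(): hands the job in, once; it reports no verdict.
Trained networks look in the newest picture that a camera, given by its name, has taken for a name from the list of things; names that differ only in an ending like _2 or _b are one class to them, and where a whole thing is asked for, a point or a joint stands for the part that bears it (a point fixed in the world has none). Each returns a list of dicts, best first, with "confidence" (0 to 1); they miss things now and then, are a little off and sometimes report something else, mostly with a low value. They report only what shows in the picture. A call takes as long as a camera call. They do not tell look-alikes from the thing itself.
- bot.spot_in(name, camera): "xy" ([column, row] in pixels, amid what is visible of it).
- bot.tip_of(name, camera): "xy" ([column, row] in pixels: a listed point, or the origin of a listed thing).
The state is a dict: "t": time; "qpos": joint angles; "dq": joint speeds; "tau": joint torques, N m; "tcp_pos": TCP position; "tcp_rot": TCP orientation; "contact_force": force on the tool from outside, world axes, zero at the start; "ft_torque": the same for the moment, N m; "grip_width": finger opening in m.
Only numpy, scipy, OpenCV 4.12 (cv2) and the standard library are available. Lean on these libraries where they do the work, as an engineer would, in place of code of your own. Each camera call takes 0.05 s, during which the arm holds its last target. There are 200 camera calls.

## Working session

There is one attempt and no reset: what is moved stays moved. The work goes in short steps, Python scripts to look and compute and a tool call to move; the robot and the scene stay as the last step left them, time stands still between calls to the robot, and variables do not carry over. Pictures are saved under pics/ and viewed, about 8 in all and at most 12, crops included, and the job is handed in when it is done.

Besides the shell and the picture viewer there is one more tool, called after "Call:" as a command line: name --pt "numbers of a row" for each row, then --argument value for the rest. arm_command: Moves the arm, as the interface text tells. Shift numbers are shares of 0.15 m and turn numbers shares of 120 degrees, none past 1 either way. Its arguments: {"type":"object","properties":{"commands":{"type":"array"},"newtons":{"type":"number"}},"required":["commands"]}

```bash
ls; mkdir -p pics; cat > h.py <<'E'
import numpy as np, cv2
from scipy.spatial.transform import Rotation as R
from bench import bot
def snap(n, save=None):
    s=bot.snapshot(n)
    if save: cv2.imwrite('pics/'+save, s['color'][:,:,::-1])
    return s
def K(s): return np.array([[s['fx'],0,s['cx']],[0,s['fy'],s['cy']],[0,0,1.]])
def rays(s,px):
    px=np.array(px,float).reshape(-1,1,2)
    n=cv2.undistortPoints(px,K(s),np.array(s['dist'],float)).reshape(-1,2)
    return np.c_[n,np.ones(len(n))]
def rot(s):
    a=np.array(s['attitude'],float)
    return R.from_quat(a).as_matrix() if a.size==4 else a.reshape(3,3)
def cloud(s):
    v,u=np.mgrid[0:420,0:560]
    r=rays(s,np.stack([u,v],-1).reshape(-1,2))
    P=(r*s['depth'].reshape(-1,1))@rot(s).T+np.array(s['xyz'])
    P[s['depth'].ravel()==0]=np.nan
    return P.reshape(420,560,3)
def onplane(s,px,z):
    d=rays(s,px)@rot(s).T; o=np.array(s['xyz'])
    return o+d*((z-o[2])/d[:,2])[:,None]
E
python3 - <<'E'
from h import *
print(bot.get_state())
for c in ['top','scene']:
    s=snap(c,c+'0.png'); P=cloud(s); print(c,s['xyz'],s['attitude'])
    for n in ['kit_tray','t_block','stubby_driver']:
        for f in (bot.spot_in,bot.tip_of):
            for d in f(n,c)[:3]:
                x,y=map(int,d['xy']); print(n,f.__name__,d['xy'],round(d['confidence'],2),P[y,x].round(3))
a=cv2.imread('pics/top0.png')
cv2.imwrite('pics/top0b.png',cv2.resize(a,(800,600)))
E
```

```text
pics
{'t': 0.0, 'qpos': array([-1.2208096 ,  0.38383619,  0.04382202,  1.59960608, -0.01788556,
        1.16119272, -0.0498891 ]), 'dq': array([ 0.00027526, -0.00045047,  0.00076509,  0.00063722,  0.00079442,
        0.00126441,  0.00155159]), 'tau': array([-1.21139906e-04, -4.33464932e+01,  1.02426365e+00, -2.49506861e+01,
        1.04006138e-02,  1.15536127e-02, -1.22743211e-05]), 'tcp_pos': array([0.28119563, 0.58547595, 0.40327073]), 'tcp_rot': array([ 2.21975129e-01,  9.75051427e-01, -1.30668657e-03, -2.19978471e-04]), 'contact_force': array([-0.00802944,  0.49807438,  0.81733188]), 'ft_torque': array([-0.02795972,  0.02193844,  0.02987679]), 'grip_width': 0.08543192233847717}
top [0.3052997  0.14015134 0.86457498] [ 0.73375226 -0.67174155  0.06810603 -0.07571312]
kit_tray call [197.7, 203.7] 0.86 [0.484 0.3   0.002]
kit_tray call [197.0, 203.9] 0.92 [0.484 0.3   0.002]
t_block call [361.6, 227.3] 0.94 [0.463 0.014 0.02 ]
t_block call [308.7, 234.8] 0.7 [0.443 0.103 0.023]
t_block call [340.5, 276.3] 0.63 [0.377 0.045 0.021]
t_block call [340.6, 274.6] 0.96 [0.381 0.045 0.023]
t
[... 159 characters left out ...]
9]
stubby_driver call [332.9, 171.0] 0.65 [0.556 0.07  0.023]
scene [ 0.12058041 -0.37273035  0.59328504] [ 0.87131788 -0.26569516  0.13038118 -0.39142303]
kit_tray call [230.7, 179.1] 0.65 [0.481 0.307 0.009]
kit_tray call [232.9, 185.7] 0.9 [0.475 0.289 0.007]
t_block call [273.2, 244.8] 0.98 [0.444 0.09  0.018]
t_block call [313.3, 273.7] 0.79 [ 0.458 -0.007  0.025]
t_block call [254.9, 279.6] 0.73 [0.37  0.036 0.025]
t_block call [254.8, 282.4] 0.79 [0.366 0.03  0.026]
t_block call [274.8, 246.5] 0.73 [0.444 0.088 0.015]
t_block call [333.2, 228.4] 0.72 [0.555 0.059 0.024]
stubby_driver call [330.2, 222.6] 0.62 [0.558 0.072 0.028]
stubby_driver call [336.0, 233.7] 0.8 [0.559 0.053 0.014]
```

View pics/top0b.png

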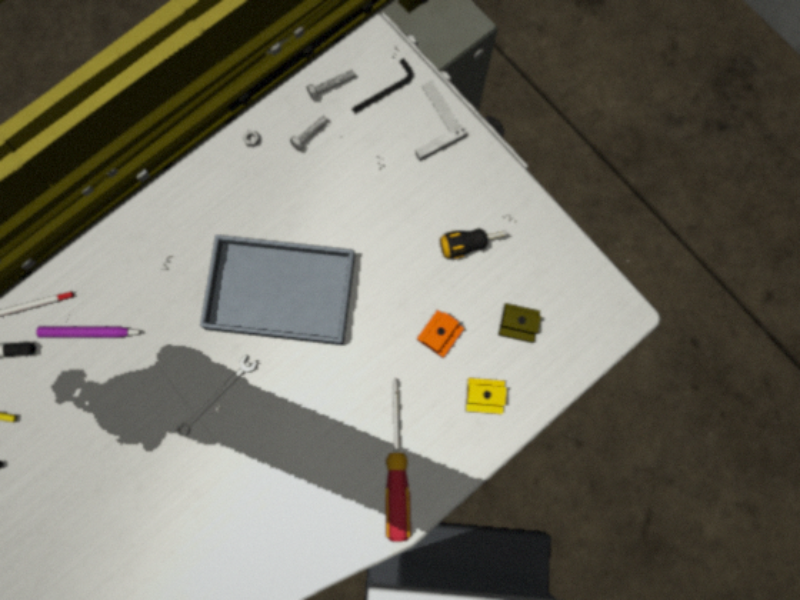

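View pics/scene0.png

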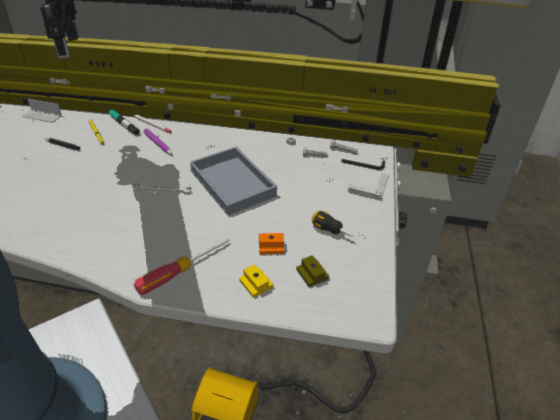

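The top view (800x600) shows the olive block at (520,322), the stubby driver at (470,242) with its blade to the right, and the tray at (280,290). The orange, yellow and long-red things are decoys. Next I'll measure poses from depth.

```bash
cat > m.py <<'E'
from h import *
def rect(P,c,r,z0,z1):
    m=(np.hypot(P[...,0]-c[0],P[...,1]-c[1])<r)&(P[...,2]>z0)&(P[...,2]<z1)
    q=P[m][:,:2]; (cx,cy),(w,h),a=cv2.minAreaRect((q*1000).astype(np.float32))
    if w<h: w,h,a=h,w,a+90
    # a = direction of long side deg
    return (round(cx/1000,4),round(cy/1000,4)),round(w),round(h),round((a+90)%180-90,1),len(q),q.mean(0).round(4)
E
python3 - <<'E'
from m import *
for c in ['top','scene']:
    P=cloud(snap(c))
    print(c,'tray',rect(P,(.484,.3),.13,.016,.04))
    for z in (.006,.017): print('blk',z,rect(P,(.463,.013),.042,z,.04))
    for z in (.006,.015,.022): print('drv',z,rect(P,(.56,.07),.06,z,.05))
    m=(np.hypot(P[...,0]-.6,P[...,1]-.1)<.1)&(abs(P[...,2])<.01); print('table z',np.nanmedian(P[m][:,2]))
E
```

```text
top tray ((0.4823, 0.3014), 172, 115, 88.8, 1294, array([0.4828, 0.3044]))
blk 0.006 ((0.4681, 0.009), 43, 41, 82.2, 585, array([0.4666, 0.0097]))
blk 0.017 ((0.4681, 0.0089), 43, 22, 82.6, 338, array([0.4679, 0.0091]))
drv 0.006 ((0.5687, 0.066), 95, 35, -65.7, 599, array([0.5584, 0.0811]))
drv 0.015 ((0.5658, 0.0708), 84, 35, -67.3, 581, array([0.5583, 0.0811]))
drv 0.022 ((0.5605, 0.0781), 66, 31, -73.1, 466, array([0.5579, 0.0845]))
table z -0.0007687034989035668
scene tray ((0.4807, 0.2985), 174, 117, 88.0, 1125, array([0.4798, 0.2926]))
blk 0.006 ((0.4673, 0.0057), 47, 41, 82.6, 585, array([0.463 , 0.0029]))
blk 0.017 ((0.4673, 0.0062), 45, 23, 83.2, 325, array([0.466, 0.004]))
drv 0.006 ((0.5666, 0.0628), 96, 31, -60.0, 521, array([0.5552, 0.073 ]))
drv 0.015 ((0.5634, 0.0678), 84, 30, -62.9, 476, array([0.5556, 0.0732]))
drv 0.022 ((0.5621, 0.0721), 76, 30, -60.2, 338, array([0.5548, 0.0784]))
table z 0.0015423591309496332
```

Call:
arm_command --pt "0.3 -1 0 0 0 0.15 1" --pt "0.3 -1 0 0 0 0.15 1" --pt "0.3 -1 0 0 0 0.15 1" --pt "0.3 -1 0 0 0 0.15 1"

```text
t: 1.3
tcp_pos: [0.3285, 0.4327, 0.4049]
tcp_rot: [0.07, 0.998, -0.0, 0.0]
contact_force: [1.0, 0.2, 0.7]
grip_width: 0.0854
```

Call:
arm_command --pt "0.3 -1 -0.1 0 0 0 1" --pt "0.3 -1 -0.1 0 0 0 1" --pt "0.3 -1 -0.1 0 0 0 1" --pt "0.3 -1 -0.1 0 0 0 1"

```text
t: 1.8
tcp_pos: [0.3722, 0.2843, 0.3896]
tcp_rot: [0.069, 0.998, -0.0, -0.0]
contact_force: [-0.4, 0.2, 0.0]
grip_width: 0.085
```

Call:
arm_command --pt "0.3 -1 -0.2 0 0 0 1" --pt "0.3 -1 -0.2 0 0 0 1" --pt "0.3 -1 -0.2 0 0 0 1" --pt "0.3 -1 -0.2 0 0 0 1"

```text
t: 2.3
tcp_pos: [0.4172, 0.1353, 0.3596]
tcp_rot: [0.068, 0.998, -0.0, 0.0]
contact_force: [0.0, 0.6, 0.1]
grip_width: 0.0855
```

Call:
arm_command --pt "0.34 -0.8 0 0 0 0 1" --pt "0.34 -0.8 0 0 0 0 1" --pt "0.34 -0.8 0 0 0 0 1" --pt "0.34 -0.8 0 0 0 0 1"

```text
t: 2.8
tcp_pos: [0.4681, 0.0182, 0.36]
tcp_rot: [0.066, 0.998, 0.0, 0.0]
contact_force: [-0.1, 0.8, -0.4]
grip_width: 0.0857
```

```bash
cat > w.py <<'E'
import sys
from m import *
s=snap('wrist',sys.argv[1]); P=cloud(s); print(bot.get_state()['tcp_pos'],s['xyz'])
for n in ['t_block','stubby_driver']:
    for f in ('spot_in','tip_of'):
        for d in getattr(bot,f)(n,'wrist')[:3]:
            x,y=map(int,d['xy']); print(n,f,d['xy'],round(d['confidence'],2),P[y,x].round(3))
for z in (.006,.018): print('blk',z,rect(P,(.467,.009),.042,z,.04))
for z in (.006,.015,.022): print('drv',z,rect(P,(.56,.07),.06,z,.05))
E
python3 w.py w1.png
```

```text
[0.46770089 0.01889657 0.35977677] [0.39777503 0.02676217 0.3282632 ]
t_block spot_in [299.4, 78.9] 0.93 [0.379 0.041 0.024]
t_block spot_in [373.4, 149.9] 0.89 [0.443 0.096 0.022]
t_block spot_in [268.1, 186.4] 0.72 [0.463 0.004 0.024]
t_block tip_of [271.7, 186.1] 0.78 [0.463 0.007 0.023]
t_block tip_of [295.8, 81.2] 0.67 [0.381 0.038 0.025]
t_block tip_of [373.0, 149.7] 0.62 [0.443 0.096 0.022]
stubby_driver spot_in [359.1, 280.2] 0.68 [0.558 0.074 0.029]
stubby_driver tip_of [346.6, 274.6] 0.64 [0.554 0.064 0.022]
blk 0.006 ((0.4679, 0.0057), 44, 40, 82.2, 2211, array([0.4655, 0.0062]))
blk 0.018 ((0.4681, 0.0057), 44, 22, 82.7, 1331, array([0.4677, 0.0059]))
drv 0.006 ((0.5684, 0.0631), 96, 34, -63.4, 2087, array([0.556 , 0.0762]))
drv 0.015 ((0.5604, 0.0657), 84, 33, -77.4, 1999, array([0.5561, 0.0765]))
drv 0.022 ((0.5576, 0.079), 57, 31, -79.7, 1514, array([0.5563, 0.0806]))
```

View pics/w1.png

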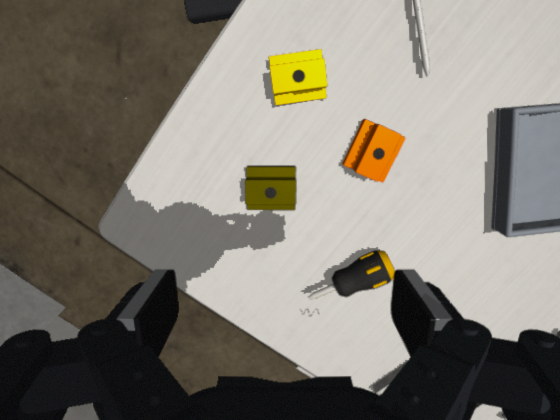

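Call:
arm_command --pt "0 -0.085 -0.4 0 0 0 1" --pt "0 -0.085 -0.8 0 0 0 1" --pt "0 -0.085 -0.8 0 0 0 1" --pt "0 -0.085 -0.8 0 0 0 1"

```text
t: 3.55
tcp_pos: [0.4684, 0.0038, 0.2412]
tcp_rot: [0.066, 0.998, 0.0, 0.001]
contact_force: [0.2, 0.3, 0.1]
grip_width: 0.0855
```

```bash
python3 - <<'E'
from m import *
s=snap('wrist'); P=cloud(s); print(bot.get_state()['tcp_pos'])
print(rect(P,(.467,.007),.042,.018,.035))
E
```

```text
[0.46899472 0.00370529 0.2421982 ]
((0.4681, 0.0057), 44, 22, 82.1, 3207, array([0.4673, 0.0058]))
```

Now to descend to TCP z ≈ 0.174 and grip.

Call:
arm_command --pt "0 0.013 -0.2 0 0 0 1" --pt "0 0.013 -0.35 0 0 0 1" --pt "0 0.013 -0.45 0 0 0 0.8" --pt "0 0.013 -0.45 0 0 0 0.4" --pt "0 0.013 -0.45 0 0 0 0.3" --pt "0 0.013 -0.45 0 0 0 0.3" --pt "0 0.013 -0.45 0 0 0 0.3" --pt "0 0.013 -0.45 0 0 0 0.3" --pt "0 0.013 -0.45 0 0 0 0.3" --newtons 50

```text
t: 4.72
tcp_pos: [0.4686, 0.0052, 0.1736]
tcp_rot: [0.067, 0.998, 0.0, 0.001]
contact_force: [-0.0, 0.5, 6.3]
grip_width: 0.043
```

Call:
arm_command --pt "0 0 0.2 0 0 0 0.3" --pt "0 0 0.6 0 0 0 0.3" --pt "0.05 0.4 1 0 0 -0.1 0.3" --pt "0.1 0.8 1 0 0 -0.2 0.3" --pt "0.1 1 1 0 0 -0.3 0.3" --pt "0.1 1 1 0 0 -0.4 0.3" --pt "0.1 1 1 0 0 -0.5 0.3" --pt "0.1 1 1 0 0 -0.6 0.3" --pt "0.1 1 1 0 0 -0.7 0.3" --pt "0.1 1 1 0 0 -0.7 0.3" --pt "0.1 1 1 0 0 -0.7 0.3"

```text
t: 6.1
tcp_pos: [0.482, 0.155, 0.322]
tcp_rot: [0.717, 0.697, -0.0, -0.0]
contact_force: [-0.1, 0.4, -1.3]
grip_width: 0.0431
```

```bash
python3 - <<'E'
from m import *
s=snap('wrist','w2.png'); P=cloud(s); st=bot.get_state(); print(st['tcp_pos'],st['tcp_rot'],st['grip_width'])
print(rect(P,(.481,.3),.125,.016,.035))
m=(np.hypot(P[...,0]-.56,P[...,1]-.076)<.075)&(P[...,2]>.008)&(P[...,2]<.05);print(m.sum())
E
```

```text
[0.48207778 0.15501003 0.32201775] [ 7.16839332e-01  6.97238329e-01 -2.61640676e-04 -1.27350915e-04] 0.042870998949185196
((0.481, 0.2535), 116, 82, -1.3, 3673, array([0.4797, 0.2415]))
1458
```

View pics/w2.png

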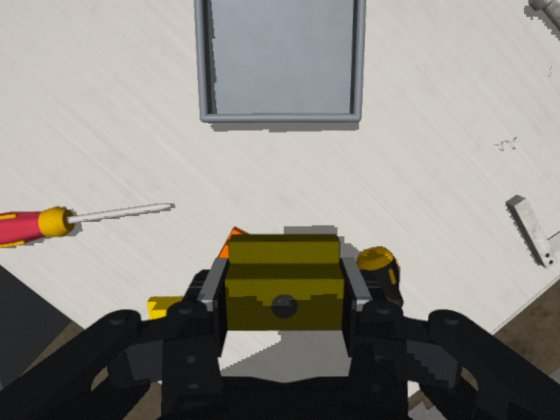

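Call:
arm_command --pt "-0.013 0.4 0 0 0 0 0.3" --pt "-0.013 0.643 -0.1 0 0 0 0.3" --pt "-0.013 0.643 -0.4 0 0 0 0.3" --pt "-0.013 0.643 -0.65 0 0 0 0.3" --pt "-0.013 0.643 -0.65 0 0 0 0.3"

```text
t: 6.78
tcp_pos: [0.4784, 0.2507, 0.2217]
tcp_rot: [0.716, 0.698, -0.004, -0.001]
contact_force: [-1.0, 0.1, -1.0]
grip_width: 0.043
```

Call:
arm_command --pt "0 0 -0.1 0 0 0 0.3" --pt "0 0 -0.2 0 0 0 0.3" --pt "0 0 -0.25 0 0 0 0.3" --pt "0 0 -0.28 0 0 0 0.3" --pt "0 0 -0.28 0 0 0 0.3"

```text
t: 7.4
tcp_pos: [0.4805, 0.2515, 0.1826]
tcp_rot: [0.717, 0.697, -0.0, -0.0]
contact_force: [-0.5, 0.9, -1.2]
grip_width: 0.0432
```

Call:
arm_command --pt "0 0 -0.015 0 0 0 0.3" --pt "0 0 -0.025 0 0 0 0.3" --pt "0 0 -0.025 0 0 0 0.3"

```text
t: 7.78
tcp_pos: [0.4805, 0.2516, 0.1789]
tcp_rot: [0.717, 0.697, 0.0, -0.0]
contact_force: [-0.3, -0.0, -0.8]
grip_width: 0.043
```

Call:
arm_command --pt "0 0 0 0 0 0 0.7" --pt "0 0 0 0 0 0 0.7" --pt "0 0 0 0 0 0 0.7" --pt "0 0 0.1 0 0 0 0.7" --pt "0 0 0.3 0 0 0 0.7" --pt "0 0 0.6 0 0 0 0.7" --pt "0 -0.1 0.9 0 0 0.05 1" --pt "0.3 -0.6 0.9 0 0 0.15 1" --pt "0.3 -1 0.9 0 0 0.22 1" --pt "0.3 -1 0.9 0 0 0.22 1" --pt "0.3 -1 0.9 0 0 0.22 1" --pt "0.3 -1 0.9 0 0 0.22 1"

```text
t: 9.28
tcp_pos: [0.5254, 0.1026, 0.3145]
tcp_rot: [0.539, 0.842, 0.001, -0.0]
contact_force: [0.1, 0.5, -0.7]
grip_width: 0.0853
```

Call:
arm_command --pt "0.43 -0.6 -0.2 0 0 0 1" --pt "0.43 -0.6 -0.3 0 0 0 1" --pt "0.43 -0.6 -0.3 0 0 0 1" --pt "0.43 -0.6 -0.3 0 0 0 1"

```text
t: 9.78
tcp_pos: [0.5899, 0.0138, 0.2685]
tcp_rot: [0.538, 0.843, 0.0, -0.001]
contact_force: [-0.7, 0.5, 0.4]
grip_width: 0.0855
```

```bash
python3 - <<'E'
from m import *
s=snap('wrist','w3.png'); P=cloud(s); st=bot.get_state(); print(st['tcp_pos'],st['tcp_rot'],s['xyz'])
for z in (.006,.015,.02,.025): print('drv',z,rect(P,(.56,.07),.065,z,.05))
print(bot.tip_of('stubby_driver','wrist')[:2])
E
```

```text
[0.58987509 0.01440825 0.26897528] [ 5.37598896e-01  8.43200279e-01  5.77412366e-04 -6.18950538e-04] [0.55987359 0.07727843 0.23693721]
drv 0.006 ((0.5704, 0.0605), 101, 35, -65.2, 5535, array([0.5608, 0.0783]))
drv 0.015 ((0.5643, 0.0664), 84, 35, -72.2, 5494, array([0.5605, 0.0787]))
drv 0.02 ((0.5621, 0.0744), 68, 32, -71.2, 4834, array([0.5595, 0.0819]))
drv 0.025 ((0.5601, 0.08), 56, 28, -71.4, 3882, array([0.5591, 0.083 ]))
[]
```

View pics/w3.png

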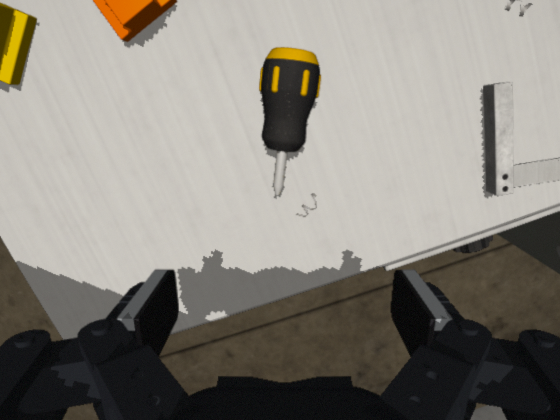

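```bash
python3 - <<'E'
from m import *
s=snap('wrist'); q=onplane(s,[[293,48],[283,152],[278,195],[262,85],[321,88]],.0165); print(q.round(4))
d=q[0]-q[2]; L=np.linalg.norm(d);d/=L; print(L,np.degrees(np.arctan2(d[1],d[0])))
d2=q[0]-q[1];print(np.linalg.norm(d2),np.degrees(np.arctan2(d2[1],d2[0])),np.linalg.norm(q[3]-q[4]))
print('origin',(q[0]+q[2])/2,'grip',(q[0]+q[2])/2+.014*d)
E
```

```text
[[0.551  0.1086 0.0165]
 [0.5707 0.0527 0.0165]
 [0.5792 0.0272 0.0165]
 [0.5434 0.0827 0.0165]
 [0.575  0.0957 0.0165]]
0.08613954458557513 109.13744754509354
0.059273947607368385 109.50430962136237 0.03417175581314173
origin [0.56507839 0.06787591 0.0165    ] grip [0.5604887  0.08110219 0.0165    ]
```

Call:
arm_command --pt "-0.197 0.44 0 0 0 -0.047 1" --pt "-0.197 0.44 0 0 0 -0.047 1" --pt "-0.197 0.44 -0.15 0 0 -0.047 1" --pt "-0.197 0.44 -0.3 0 0 -0.047 1" --pt "-0.197 0.44 -0.3 0 0 -0.047 1"

```text
t: 10.55
tcp_pos: [0.5591, 0.0788, 0.2229]
tcp_rot: [0.579, 0.815, -0.001, -0.001]
contact_force: [-0.2, -0.9, -0.0]
grip_width: 0.0853
```

Call:
arm_command --pt "0.007 0.015 -0.15 0 0 0 1" --pt "0.007 0.015 -0.28 0 0 0 1" --pt "0.007 0.015 -0.31 0 0 0 0.6" --pt "0.007 0.015 -0.31 0 0 0 0.3" --pt "0.007 0.015 -0.31 0 0 0 0.2" --pt "0.007 0.015 -0.31 0 0 0 0.2" --pt "0.007 0.015 -0.31 0 0 0 0.2" --pt "0.007 0.015 -0.31 0 0 0 0.2" --pt "0.007 0.015 -0.31 0 0 0 0.2" --pt "0.007 0.015 -0.31 0 0 0 0.2" --newtons 40

```text
t: 11.8
tcp_pos: [0.5621, 0.0797, 0.1783]
tcp_rot: [0.58, 0.815, 0.001, 0.001]
contact_force: [0.5, 0.1, 5.1]
grip_width: 0.0294
```

Call:
arm_command --pt "0 0 0.2 0 0 0 0.2" --pt "0 0 0.5 0 0 0 0.2" --pt "-0.2 0.3 0.8 0 0 -0.08 0.2" --pt "-0.45 0.5 0.8 0 0 -0.16 0.2" --pt "-0.53 0.7 0.8 0 0 -0.172 0.2" --pt "-0.53 0.7 0.8 0 0 -0.172 0.2" --pt "-0.53 0.7 0.8 0 0 -0.172 0.2"

```text
t: 12.68
tcp_pos: [0.4819, 0.1841, 0.297]
tcp_rot: [0.716, 0.698, -0.001, 0.0]
contact_force: [0.1, -1.7, -1.1]
grip_width: 0.0294
```

```bash
python3 - <<'E'
from m import *
s=snap('wrist','w4.png'); P=cloud(s); st=bot.get_state(); print(st['tcp_pos'],st['tcp_rot'],st['grip_width'])
print('tray',rect(P,(.481,.3),.12,.016,.04))
for z in (.008,.023): print('blk',rect(P,(.48,.25),.035,z,.05))
E
```

```text
[0.48223865 0.18348924 0.29707865] [ 7.17058112e-01  6.97013084e-01 -5.48323713e-04  3.52866082e-04] 0.029663755032775446
tray ((0.4813, 0.2654), 115, 104, -1.5, 7824, array([0.4805, 0.2517]))
blk ((0.4798, 0.2424), 55, 44, 89.5, 4417, array([0.4798, 0.248 ]))
blk ((0.4796, 0.2382), 46, 44, 88.5, 2791, array([0.4798, 0.2475]))
```

View pics/w4.png

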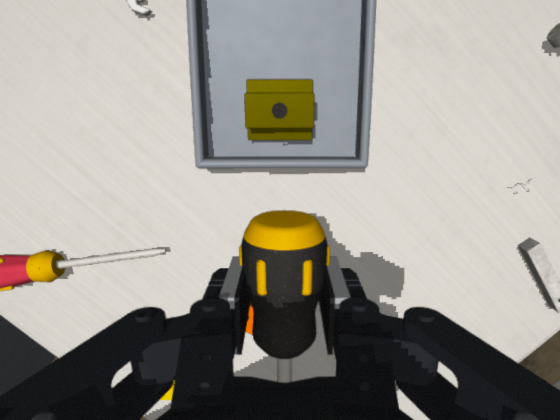

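Call:
arm_command --pt "0 0.4 0 0 0 0 0.2" --pt "0 0.8 0 0 0 0 0.2" --pt "0 1 0 0 0 0 0.2" --pt "0 1 -0.2 0 0 0 0.2" --pt "0 1 -0.4 0 0 0 0.2" --pt "0 1 -0.5 0 0 0 0.2" --pt "0 1 -0.5 0 0 0 0.2"

```text
t: 13.6
tcp_pos: [0.4822, 0.3333, 0.2212]
tcp_rot: [0.717, 0.697, -0.002, 0.0]
contact_force: [-0.0, -0.2, -0.7]
grip_width: 0.0291
```

```bash
python3 - <<'E'
from m import *
for c in ('scene','top'):
    s=snap(c,c+'1.png')
a=cv2.imread('pics/scene1.png')[110:250,140:330]; b=cv2.imread('pics/top1.png')[130:270,100:290]
cv2.imwrite('pics/c1.png',np.hstack([cv2.resize(a,None,fx=2.1,fy=2.1,interpolation=2),cv2.resize(b,None,fx=2.1,fy=2.1,interpolation=2)]))
print(bot.get_state()['tcp_pos'])
E
```

```text
[0.48295442 0.33436804 0.22317409]
```

View pics/c1.png

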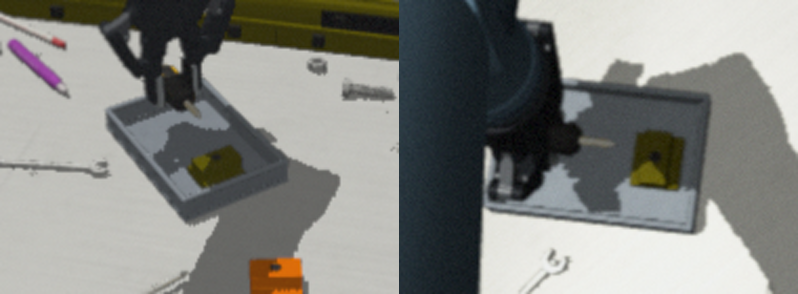

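The crop shows the blade tip (scene panel about (195,112), top panel (610,143)) clear of the block, and the fingers inside the walls. I'll lower it now.

Call:
arm_command --pt "0 0.02 -0.1 0 0 0 0.2" --pt "0 0.02 -0.18 0 0 0 0.2" --pt "0 0.02 -0.23 0 0 0 0.2" --pt "0 0.02 -0.25 0 0 0 0.2" --pt "0 0.02 -0.25 0 0 0 0.2"

```text
t: 14.32
tcp_pos: [0.482, 0.3377, 0.1846]
tcp_rot: [0.717, 0.698, -0.0, 0.0]
contact_force: [0.1, -0.7, 0.1]
grip_width: 0.0296
```

Call:
arm_command --pt "0 0 -0.01 0 0 0 0.2" --pt "0 0 -0.01 0 0 0 0.2" --pt "0 0 -0.01 0 0 0 0.35" --pt "0 0 -0.01 0 0 0 0.6" --pt "0 0 -0.01 0 0 0 0.6" --pt "0 0 -0.01 0 0 0 0.6" --pt "0 0 0.1 0 0 0 0.6" --pt "0 0 0.3 0 0 0 0.6" --pt "0 0 0.6 0 0 0 0.6" --pt "0 0 0.9 0 0 0 0.6" --pt "0 -0.5 1 0 0 0 0.6" --pt "0 -1 1 0 0 0 0.6" --pt "0 -1 1 0 0 0 0.6" --pt "0 -1 1 0 0 0 0.6"

```text
t: 16.08
tcp_pos: [0.4823, 0.1851, 0.3358]
tcp_rot: [0.718, 0.696, 0.001, -0.0]
contact_force: [-0.5, -0.3, -0.0]
grip_width: 0.0511
```

```bash
python3 - <<'E'
from m import *
s=snap('wrist','w5.png'); P=cloud(s); st=bot.get_state(); print(st['tcp_pos'],st['grip_width'],st['t'])
m=(abs(P[...,0]-.482)<.045)&(abs(P[...,1]-.3)<.07)
for lo,hi in ((.242,.262),(.29,.37)):
    k=m&(P[...,1]>lo)&(P[...,1]<hi); print(np.nanpercentile(P[k][:,2],[5,50,99]).round(4))
print('drv',rect(P,(.482,.33),.055,.022,.06))
E
```

```text
[0.4821423  0.18757832 0.33564063] 0.05102551975545572 16.125
[0.0033 0.027  0.0296]
[0.0029 0.0043 0.0337]
drv ((0.4812, 0.3046), 109, 45, -1.5, 1383, array([0.4773, 0.3139]))
```

View pics/w5.png

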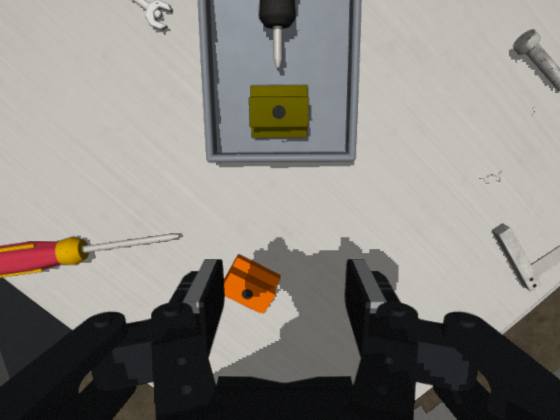

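Block flat, blade at (278,55) clear of it. The handle end is out of frame, so I'll back off and check it in the fixed cameras.

Call:
arm_command --pt "0 -0.5 0 0 0 0 0.6" --pt "0 -1 0 0 0 0 0.6" --pt "0 -1 0 0 0 0 0.6" --pt "0 -1 0 0 0 0 0.6"

```text
t: 16.62
tcp_pos: [0.4825, 0.0376, 0.3352]
tcp_rot: [0.717, 0.697, 0.0, 0.0]
contact_force: [0.2, 1.1, -0.4]
grip_width: 0.0511
```

```bash
python3 - <<'E'
from m import *
L=[]
for c,(y0,x0) in (('scene',(110,140)),('top',(130,110)),('wrist',(0,170))):
    s=snap(c,c+'9.png'); P=cloud(s)
    print(c,'blk',rect(P,(.48,.251),.034,.024,.05)); k=(abs(P[...,0]-.482)<.03)&(P[...,1]>.28)&(P[...,1]<.373)&(P[...,2]>.02)
    if k.sum()>10: q=P[k]; print('drv',q.min(0).round(3),q.max(0).round(3),np.percentile(q[:,2],98).round(4))
    L.append(cv2.resize(s['color'][y0:y0+140,x0:x0+190,::-1],None,fx=2,fy=2,interpolation=2) if c!='wrist' else cv2.resize(s['color'][0:210,150:435,::-1],(380,280)))
cv2.imwrite('pics/c2.png',np.vstack([np.hstack(L[:2]),np.hstack([L[2],L[2]*0])]))
E
```

```text
scene blk ((0.478, 0.2469), 52, 48, -49.3, 211, array([0.4772, 0.2481]))
drv [0.462 0.282 0.02 ] [0.498 0.366 0.041] 0.0398
top blk ((0.4794, 0.2407), 46, 44, 88.7, 365, array([0.4793, 0.2501]))
drv [0.464 0.286 0.02 ] [0.499 0.369 0.041] 0.0389
wrist blk ((0.0, 0.0), 0, 0, 0.0, 0, array([nan, nan]))m.py:7: RuntimeWarning: Mean of empty slice.
  return (round(cx/1000,4),round(cy/1000,4)),round(w),round(h),round((a+90)%180-90,1),len(q),q.mean(0).round(4)
  ret = um.true_divide(
```

View pics/c2.png

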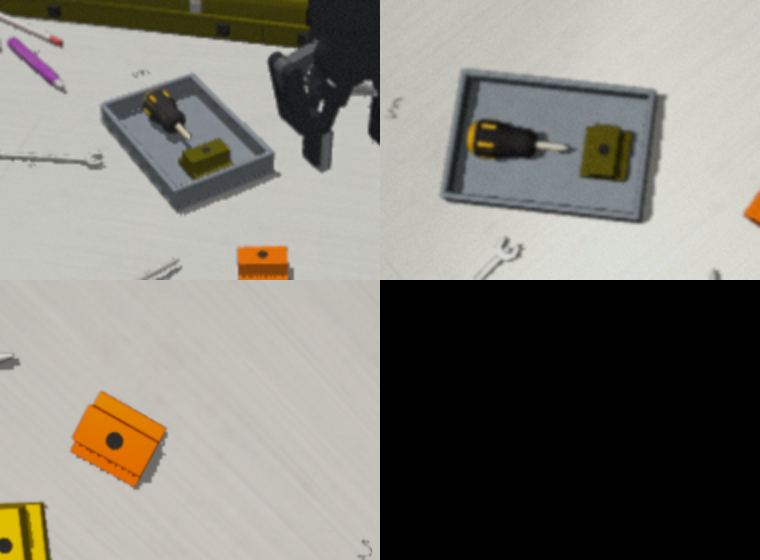

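Both things lie inside the tray, apart from each other and clear of the rim: driver at about (500,140), block at (605,152). The driver's top is at 39 mm against the expected 38. Handing in.

```bash
python3 -c "
from bench import bot
print(bot.hand_in())"
```

```text
the job is handed in; nothing more can be done
None
```

The clamp kit is packed and handed in at about 17 s of the 51 s allowed. The olive T-block sits flat at the near (−y) end of the tray. The stubby screwdriver lies lengthways at the other end. The gripper has let go of both and stands clear.

**Last checks**
- **Screwdriver:** it spans y from about 0.284 to 0.368 m, where the tray's inside runs from 0.2185 to 0.3785 m. Its top is at about 39 mm, against the 38 mm expected on the tray floor.
- **T-block:** its top is at 27–29.6 mm, against 29 mm expected. The gap to the blade tip is about 11–13 mm.
- **Forces:** the largest I read was about 6 N, while gripping the block. These were end-of-move readings only.

**Checks that failed or disagreed**
- The automatic outlines of the block in the tray came out unreliable because they also took in tray rim, so I judged its final position from the pictures and its height.
- The wrist camera could not see the handle end after release, so I confirmed that end with the top and scene cameras.
- The last wrist picture did not show the tray at all.

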